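Run the board of fresh incense cones up to the drying blower

TASK

Push the rail carriage with the board of fresh cones along its track (to the robot's left) and bring it to rest with its pointer opposite the pointer of the drying blower, left standing there by itself, your hand off it for a few seconds so that you see it really stays. It rolls on almost without friction once it is moving, so catch it and slow it from the other end: it must not run into the stop posts. Go gently, handle it only by the black sprung buffers at its two ends, keep every cone standing on the board untouched, and leave everything else on the bench where it is.

Things in the scene. Friction and masses are not known exactly. Their poses are not given: they have to be found in the camera images.
- carriage: rail carriage with a slate board on top. Origin on the bench under its middle; y along the rails, the way to travel; x towards the blower. Slides along y only, freely. Board 150 (x) by 200 (y) by 12 mm, top 64 mm above the bench. Mass with cones and buffers nominally 3.3 kg (2.5 to 4.4). Rolling resistance only 0.003 N plus 0.12 N per m/s: it coasts for many seconds. A buffer at each end
- carriage_pointer (a point): tip of the small steel pointer on the blower side of the carriage, at x = 97, y = 0 mm in the carriage's frame, 46 mm above the bench
- side_end (a point): leading end of a steel side member of the carriage, the part that would meet a stop post: y = 98 mm in the carriage's frame, x = 60 mm (its twin at x = -60, and both end alike at y = -98), 41 mm above the bench. The members are 26 mm wide, 30 to 52 mm above the bench
- rear_nose (a point): outermost middle point of the rear buffer (push here), 36 mm above the bench; at y = -140 mm in the carriage's frame when relaxed. Black plastic block 90 mm wide in x, 21 to 51 mm above the bench, with a half-round end of 15 mm radius; stands out 40 mm past the board and slides in under it against a spring of 60 N/m, 32 mm travel, then solid. Hardly damped: off a still hand the carriage rebounds
- front_nose (a point): the same point of the like buffer at the front end (catch and brake here): y = +140 mm in the carriage's frame when relaxed, 36 mm above the bench, same size and spring
- track: fixed level track, base plate 170 by 800 by 6 mm, two rails 14 mm wide at x = +-60 mm, tops 20 mm above the bench. Origin on the bench at mid-length, y along the rails, the way to travel. The carriage's origin runs on x = 0
- stop (a point): middle between the faces of the two far stop posts, y = +320 mm in the track's frame, 40 mm above the bench. Each post, on a rail at x = +-60 mm, is 26 mm wide, 64 mm high and reaches 37 mm further in y; the 94 mm between them is free for buffer and fingers. A like pair faces the near end at y = -370 mm
- blower: fixed low drying blower on the far side of the track: grey nozzle 170 mm long, 62 mm high, fan drum behind it 117 mm high. Origin on the bench under the tip of its steel pointer (46 mm above the bench, 105 mm in x from the track's middle line), y parallel to the track. The carriage is right when its pointer has the same y along the track as this: 40 to 120 mm before the stop
- cone0: a fresh incense cone, charcoal black, 30 mm across at the foot, 42 mm tall, 25 g, loose on the carriage's board; origin at the centre of its foot, z up
- cone1: a fresh incense cone, charcoal black, 30 mm across at the foot, 42 mm tall, 25 g, loose on the carriage's board; origin at the centre of its foot, z up
- cone2: a fresh incense cone, charcoal black, 30 mm across at the foot, 42 mm tall, 25 g, loose on the carriage's board; origin at the centre of its foot, z up
- cone3: a fresh incense cone, charcoal black, 30 mm across at the foot, 42 mm tall, 25 g, loose on the carriage's board; origin at the centre of its foot, z up
- cone4: a fresh incense cone, charcoal black, 30 mm across at the foot, 42 mm tall, 25 g, loose on the carriage's board; origin at the centre of its foot, z up
- cone5: a fresh incense cone, charcoal black, 30 mm across at the foot, 42 mm tall, 25 g, loose on the carriage's board; origin at the centre of its foot, z up
- knife: bystander: kitchen knife with a wooden handle lying on the bench, 225 mm long, 16 mm high; origin near its middle
- stray0: bystander: a cone like the others, 42 mm tall, standing on the bench on the robot's side of the track
- stray1: bystander: another such cone on the bench
- carton: bystander: small cardboard carrying carton, 60 by 120 mm, 130 mm high with its handle, origin under its middle
- bowl: bystander: white ceramic bowl, 100 mm across, 45 mm high
- jar: bystander: amber glass jar with a steel cap, 60 mm across, 85 mm high
- roller: bystander: wooden rolling pin, 38 mm thick, 210 mm long, lying on the bench
There are look-alikes about, which are no part of the job. Leave any blue, orange or red look-alike of the cone1 alone.

How it is judged:
On the way:
1. the carriage stands still at the blower's pointer by itself, untouched, for 3 s (y of carriage in the frame of blower between -0.015 and 0.015 m and linear speed of carriage below 0.012 m/s and contact force between the fingers and carriage below 0.05 N), for 3 s.
At the end, for the whole second after the job is handed in: The carriage's origin is within 15 mm of the blower's pointer along the track, it has stood there untouched for 3 s and moves slower than 8 mm/s; all six cones stand upright on its board (y of carriage in the frame of blower between -0.015 and 0.015 m and linear speed of carriage below 0.008 m/s and angle between each of cone0, cone1, cone2, cone3, cone4, cone5's own z axis and vertical below 0.25 rad and z of each of cone0, cone1, cone2, cone3, cone4, cone5 in the frame of carriage above 0.055 m).
It fails at once if the carriage strikes a stop post (y of carriage in the frame of track above 0.22 m or y of carriage in the frame of track below -0.27 m).
It fails at once if a cone topples or slides from its place on the board (angle between any of cone0, cone1, cone2, cone3, cone4, cone5's own z axis and vertical above 0.5 rad or z of any of cone0, cone1, cone2, cone3, cone4, cone5 in the frame of carriage below 0.05 m).
It fails at once if the robot touches the board, the side members or a cone instead of the buffers (contact force between any of the fingers, the arm and carriage_c0 above 0.5 N or contact force between any of the fingers, the arm and carriage_c1 above 0.5 N or contact force between any of the fingers, the arm and carriage_c2 above 0.5 N or contact force between any of the fingers, the arm and carriage_c3 above 0.5 N or contact force between any of the fingers, the arm and cone0 above 0.2 N or contact force between any of the fingers, the arm and cone1 above 0.2 N or contact force between any of the fingers, the arm and cone2 above 0.2 N or contact force between any of the fingers, the arm and cone3 above 0.2 N or contact force between any of the fingers, the arm and cone4 above 0.2 N or contact force between any of the fingers, the arm and cone5 above 0.2 N).
It fails at once if the carriage is handled roughly: faster than 0.3 m/s, or a buffer struck with over 20 N (linear speed of carriage above 0.3 m/s or contact force between the fingers and carriage above 20 N).
It fails at once if something else on the bench is pushed away or over (distance of any of knife, stray0, stray1, carton, bowl, jar, roller from where it was at the start of the episode above 0.03 m).
It also fails if it takes over 43 s, if anything falls off the work surface, if the arm or the gripper's body presses on something with over 40 N, if the wrist force passes 120 N, or if a joint passes its speed limit or range.

ROBOT

A 6-joint arm with a two-finger parallel gripper is mounted at the origin on the work surface. World frame = base frame: x ahead of the robot, y to its left, z up, the work surface at z = 0. Lengths are in m, angles in rad, forces in N, time in s.
With the tool pointing down it reaches from about 0.35 to 0.975 m from the base axis. Payload 4.9 kg.
Tool frame: the origin (TCP) lies midway between the tips of the shut fingers; the grasp point (between the pads) lies 19 mm behind it; z points along the fingers, x is the direction in which the jaws open and shut, and the axes are right-handed (so a half turn about z gives the same grasp; the last joint's range is limited). The gripper opens to 85 mm and grips with 20 to 120 N. Pads are 22 mm wide; open, the fingers measure 114 mm over their backs; the gripper's body (76 mm by 85 mm) begins 54 mm behind the grasp point. The pads swing forward as they close: fully open they stand 13 mm farther back than shut.
Start: joints at [1.161, 0.053, 1.613, -0, 1.476, -0.119], TCP at [0.179, 0.599, 0.195] pointing down, gripper open.
Joint ranges: [-3.01, 3.01], [-1.01, 2.22], [0.06, 2.58], [-1.02, 4.17], [0.09, 2.62], [-3.14, 3.14]. Speed limits (rad/s): [2.57, 2.57, 3.14, 3.14, 3.14, 3.14].

INTERFACE

Orientations are given as a rotation vector (axis times angle).
In Python, from station import ctrl, imaging gives the robot as it stands. The module is installed in compiled form; this text tells all that it offers.
- The arm moves only by the shell command python3 -m jog 'ROWS' [FORCE]. ROWS is a JSON object of lists of equal length, an entry for each row: "linear": the shift along the tool's x, y, z in mm, a list of three; "twist": the turn, a rotation vector about the tool's x, y, z in rad, a list of three; "fingers": the opening, from 0 (shut) to 1 (fully open). In form: {"linear": [[dx, dy, dz], ...], "twist": [[rx, ry, rz], ...], "fingers": [fingers, ...]}. A call has 1 to 12 rows; each row is the pose to reach, as a shift and turn from the pose measured when the call began, along the tool's axes at that moment; what a row does not reach only later rows make up. A row lasts 1/10 s, in which the tool goes at most 50 mm and 8.59 degrees, less where a joint would pass 70% of its speed; a pose out of reach is approached as far as the arm can. A call with a gripper value outside its range is refused whole. The fingers move at their own pace and stop on an object; FORCE is the grip in N (left out, the last holds). Time passes only in rows, so rows that repeat a pose let the fingers close. It gives the time, the measured TCP pose, the force and the opening at its end, in the units of the state.
- ctrl.get_obs(): the state, without advancing time (a new reading comes with each control period).
- imaging.get_image(name): name is "scene" or "top"; returns the picture (480x640x3 uint8, red, green, blue); there is no depth.
- imaging.get_calibration(name): a dict with "fovy" (degrees; the focal length in pixels is half the picture's height over the tangent of half this angle, whatever the lens; pixels are square), "cx", "cy" (the principal point, pixels), "dist" ([k1, k2, p1, p2, k3] as OpenCV has them; the pictures are not rectified), "eye" and "attitude" of the camera in the world. Camera axes: x right, y up, looking along -z (the intrinsics and any distortion apply to the point x, -y, -z); pixel columns grow to the right and rows downward; lengths in m; the calibration is good to about 2 mm. A picture is of the moment at which its call begins. get_calibration takes no time and is no camera call.
- ctrl.finish_job(): hands the job in, once; it reports no verdict.
The state is a dict: "t": time; "q": joint angles; "dq": joint speeds; "effort": joint torques, N m; "tool_pos": TCP position; "tool_rot": TCP orientation; "contact_force": force on the tool from outside, world axes, zero at the start; "wrist_torque": the same for the moment, N m; "opening": finger opening in m.
Only numpy, scipy, OpenCV 4.12 (cv2) and the standard library are available. Lean on these libraries where they do the work, as an engineer would, in place of code of your own. Each camera call takes 0.05 s, during which the arm holds its last target. There are 200 camera calls.

## Working session

There is one attempt and no reset: what is moved stays moved. The work goes in short steps, Python scripts to look and compute and a shell command to move; the robot and the scene stay as the last step left them, time stands still between calls to the robot, and variables do not carry over. Pictures are saved under pics/ and viewed, on a budget of 10 in all, crops included, one or two more only if the job needs it, and the job is handed in when it is done.

```bash
mkdir -p pics
python3 - <<'E'
from station import ctrl, imaging
import cv2
for n in ("scene","top"):
    im=imaging.get_image(n); cv2.imwrite(f"pics/{n}0.png",im[:,:,::-1]); print(n,imaging.get_calibration(n))
print(ctrl.get_obs())
E
```

```text
scene {'fovy': 42.643345026965115, 'cx': 320.0900016062753, 'cy': 226.5235876676446, 'dist': array([0.01365135, 0.        , 0.        , 0.        , 0.        ]), 'eye': array([ 1.07624393, -0.39413429,  1.17170281]), 'attitude': array([0.51583533, 0.25466109, 0.86044809])}
top {'fovy': 52.54208878555038, 'cx': 325.5304961117669, 'cy': 242.8135868284253, 'dist': array([-0.05998279,  0.        ,  0.        ,  0.        ,  0.        ]), 'eye': array([0.46469004, 0.00549392, 1.05760337]), 'attitude': array([ 0.07667642, -0.04333599, -1.58808205])}
{'t': 0.1, 'q': array([ 1.16098825e+00,  5.33205556e-02,  1.61415519e+00,  2.54694966e-05,
        1.47604867e+00, -1.18997166e-01]), 'dq': array([-4.40652093e-05,  1.00581251e-04, -3.66342063e-03,  1.52557317e-03,
       -3.99975644e-04,  3.02212413e-04]), 'effort': array([ 3.93420328e-05, -3.94901025e+01, -3.71364641e+01, -8.62948787e-05,
        3.95927054e-03,  1.40644948e-05]), 'tool_pos': array([0.17893734, 0.59816497, 0.19426852]), 'tool_rot': array([ 2.51911961,  1.87556162, -0.00265085]), 'contact_force': array([-0.07704781, -0.37492445, -0.90466686]), 'wrist_torque': array([-0.02733856,  0.01127003, -0.00463995]), 'opening': 0.08580458296493153}
```

View pics/top0.png

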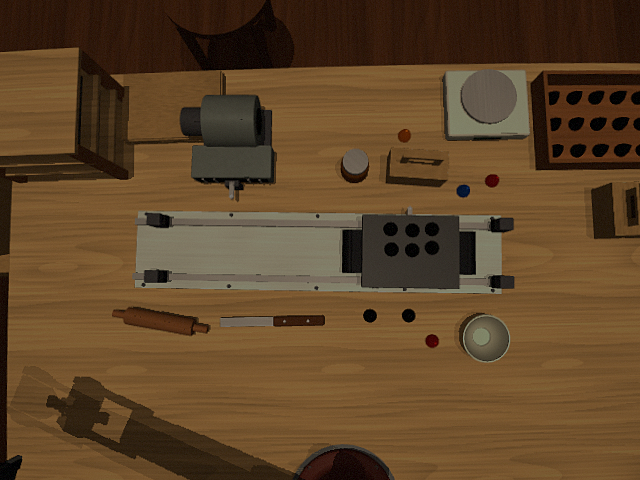

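View pics/scene0.png

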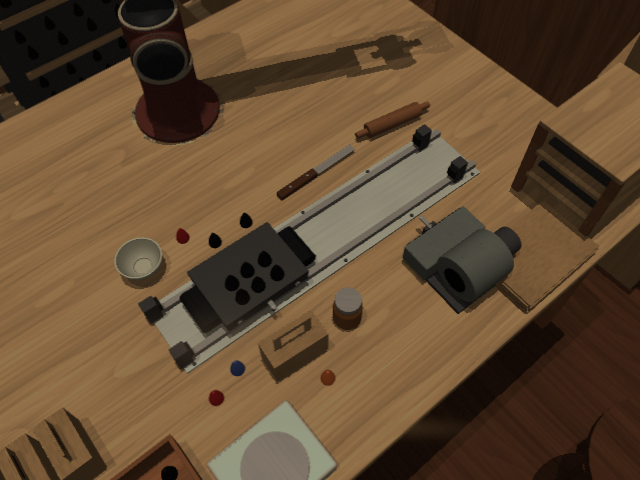

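The pictures show the carriage at the near (right) end, centred at top px (411,250). Its pointer is at about (409,209), the blower pointer is at about (233,197), and the far posts are at x≈157. The black cones on the board are the job; the black pair on the bench at (370,315) and (408,315) are the strays, and the red, blue and orange ones are decoys. Next I enlarge the two pointers and measure.

```bash
cat > h.py <<'E'
import numpy as np, cv2
from station import ctrl, imaging
from scipy.spatial.transform import Rotation as R
def cam(n):
    c=imaging.get_calibration(n); f=240/np.tan(np.radians(c['fovy'])/2)
    return np.array([[f,0,c['cx']],[0,f,c['cy']],[0,0,1.]]),c['dist'],c['eye'],R.from_rotvec(c['attitude']).as_matrix()
def ray(n,px):
    K,d,e,A=cam(n); u=cv2.undistortPoints(np.array(px,float).reshape(-1,1,2),K,d).reshape(-1,2)
    return e,np.c_[u[:,0],-u[:,1],-np.ones(len(u))]@A.T
def onz(n,px,z):
    e,r=ray(n,px); return e+r*((z-e[2])/r[:,2])[:,None]
def proj(n,P):
    K,d,e,A=cam(n); p=(np.atleast_2d(P)-e)@A; p=p*[1,-1,-1]
    return cv2.projectPoints(p,np.zeros(3),np.zeros(3),K,d)[0].reshape(-1,2)
E
python3 - <<'E'
from h import *
im=cv2.imread('pics/top0.png'); sc=cv2.imread('pics/scene0.png')
g=cv2.cvtColor(im,cv2.COLOR_BGR2HSV)
m=((g[...,1]<75)&(g[...,2]>70)).astype(np.uint8); m[:207]=0; m[297:]=0; m[:,:130]=0; m[:,510:]=0
m=cv2.morphologyEx(m,cv2.MORPH_OPEN,np.ones((3,3)))
pts=cv2.findNonZero(m); r=cv2.minAreaRect(pts); b=cv2.boxPoints(r); print('plate px',b.round(1).tolist())
w=onz('top',b,.006); print('plate',w.round(4).tolist(),np.linalg.norm(w-np.roll(w,1,0),axis=1))
# dark board
def crop(i,x0,y0,w,h,s): return cv2.resize(i[y0:y0+h,x0:x0+w],None,fx=s,fy=s,interpolation=cv2.INTER_CUBIC)
a=np.hstack([crop(im,205,170,60,45,6.66),crop(im,380,195,60,45,6.66)]); 
c=np.hstack([crop(sc,400,200,60,45,6.66),crop(sc,245,285,60,45,6.66)])
v=np.vstack([a,c]); v=cv2.convertScaleAbs(v,alpha=1.6); cv2.imwrite('pics/crop1.png',v); print(v.shape)
E
```

```text
plate px [[132.8000030517578, 287.70001220703125], [134.10000610351562, 202.8000030517578], [502.29998779296875, 208.39999389648438], [501.0, 293.29998779296875]]
plate [[0.4544, 0.452, 0.006], [0.6425, 0.4515, 0.006], [0.6132, -0.36, 0.006], [0.429, -0.349, 0.006]] [0.80142254 0.18814641 0.81201795 0.1845421 ]
(600, 800, 3)
```

View pics/crop1.png

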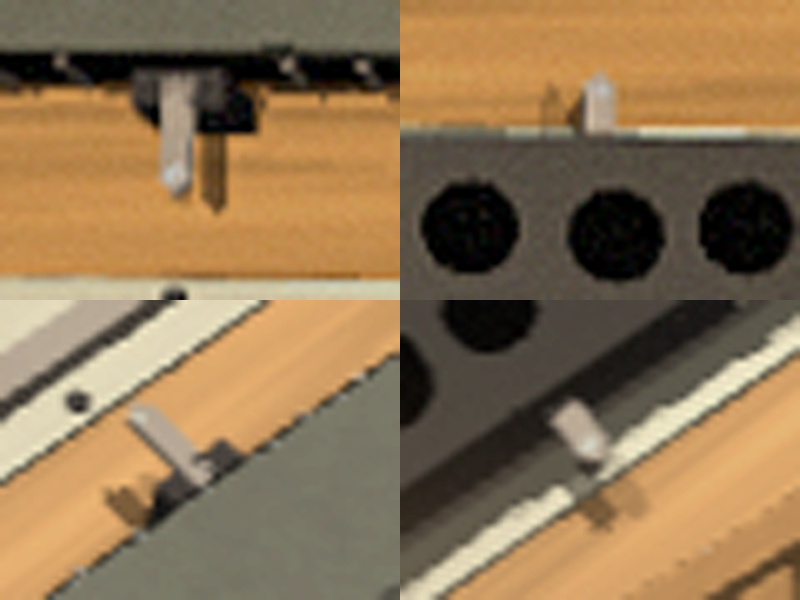

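The enlarged pointer tips are at top (231.6,199.3) and (410,206.3), and scene (420,215.8) and (274.7,308.3). I triangulate them and fit the plate edges.

Run:
```python
from h import *
def tri(a,b):
    e1,r1=ray('top',[a]); e2,r2=ray('scene',[b]); A=np.c_[r1[0],-r2[0]]; s=np.linalg.lstsq(A,e2-e1,rcond=None)[0]
    p,q=e1+s[0]*r1[0],e2+s[1]*r2[0]; return (p+q)/2,np.linalg.norm(p-q)
B=(231.6,199.3);C=(410,206.3)
for a,b in((B,(420,215.8)),(C,(274.7,308.3))): print('tri',*tri(a,b),'onz',onz('top',[a],.046),onz('scene',[b],.046))
im=cv2.imread('pics/top0.png'); g=cv2.cvtColor(im,cv2.COLOR_BGR2HSV).astype(int)
light=(g[...,1]<60)&(g[...,2]>70)
up,lo=[],[]
for x in list(range(175,335)):
    col=np.where(light[207:300,x])[0]
    if len(col): up.append((x,207+col[0]-.5)); lo.append((x,207+col[-1]+.5))
for nme,p in(('up',up),('lo',lo)):
    p=np.array(p); med=np.polyfit(p[:,0],p[:,1],1); 
    for _ in range(5):
        k=abs(p[:,1]-np.polyval(med,p[:,0]))<1; med=np.polyfit(p[k,0],p[k,1],1)
    w=onz('top',[(180,np.polyval(med,180)),(330,np.polyval(med,330))],.006); print(nme,k.sum(),len(p),w.round(4).tolist())
# board: dark gray quad at z=.064
d=g[...,2]; print('board row250',d[250,335:485].tolist())
print('col400',d[205:300,470-35].tolist())
```

```text
tri [0.64062112 0.2269289  0.04063931] 0.005286396416330496 onz [[0.63826293 0.22344171 0.046     ]] [[0.64373209 0.22653939 0.046     ]]
tri [ 0.61655459 -0.15085871  0.0450637 ] 0.0033216929123118743 onz [[ 0.61550261 -0.15210286  0.046     ]] [[ 0.61789102 -0.1497007   0.046     ]]
up 158 160 [[0.621, 0.3471, 0.006], [0.611, 0.0162, 0.006]]
lo 158 160 [[0.4532, 0.3463, 0.006], [0.442, 0.0192, 0.006]]
board row250 [128, 132, 130, 132, 105, 112, 122, 26, 0, 5, 12, 11, 11, 22, 19, 22, 4, 11, 20, 21, 16, 17, 22, 19, 22, 26, 5, 37, 61, 59, 59, 58, 62, 57, 58, 58, 55, 57, 57, 55, 60, 60, 56, 59, 59, 59, 58, 56, 61, 25, 0, 5, 11, 6, 8, 0, 2, 3, 2, 4, 3, 10, 0, 20, 60, 56, 55, 54, 56, 58, 4, 0, 0, 5, 0, 1, 13, 5, 10, 3, 6, 5, 6, 6, 34, 61, 57, 54, 54, 56, 32, 0, 4, 10, 6, 3, 3, 0, 2, 12, 4, 5, 1, 25, 56, 56, 54, 50, 52, 55, 50, 53, 51, 50, 51, 52, 52, 50, 52, 51, 50, 53, 52, 56, 33, 9, 20, 22, 23, 18, 17, 13, 14, 17, 17, 18, 12, 18, 2, 0, 60, 132, 132, 130, 129, 130, 127, 127, 127, 128]
col400 [126, 120, 111, 110, 113, 117, 121, 119, 120, 123, 85, 47, 51, 51, 52, 47, 53, 50, 26, 3, 2, 6, 2, 12, 0, 5, 5, 4, 0, 0, 27, 49, 54, 54, 55, 59, 36, 10, 2, 9, 1, 4, 0, 7, 9, 4, 7, 1, 7, 50, 55, 53, 55, 51, 55, 53, 55, 56, 54, 55, 53, 55, 52, 54, 56, 55, 53, 56, 56, 56, 55, 57, 55, 54, 54, 55, 56, 54, 56, 59, 57, 55, 51, 62, 132, 129, 135, 108, 119, 130, 120, 120, 117, 120, 123]
```

```bash
python3 -m jog '{"linear":[[-50,350,0],[-50,350,0],[-50,350,0],[-50,350,0],[-780,584,0],[-780,584,0],[-780,584,0],[-780,584,0],[-780,584,0],[-780,584,0],[-780,584,0],[-780,584,0]],"twist":[[0,0,-0.259],[0,0,-0.259],[0,0,-0.259],[0,0,-0.259],[0,0,-0.259],[0,0,-0.259],[0,0,-0.259],[0,0,-0.259],[0,0,-0.259],[0,0,-0.259],[0,0,-0.259],[0,0,-0.259]],"fingers":[0,0,0,0,0,0,0,0,0,0,0,0]}'
cat >> h.py <<'E'
T=np.array([.0322,.9995,0]);N=np.array([.9995,-.0322,0])
def to(P):
    o=ctrl.get_obs(); M=R.from_rotvec(o['tool_rot']).as_matrix(); print('t',o['t'],'pos',o['tool_pos'].round(4),'F',o['contact_force'].round(2),'open',round(o['opening'],4))
    want=np.c_[T,N,[0,0,-1]]
    print('linear mm',(M.T@(np.array(P)-o['tool_pos'])*1e3).round(1),'twist',R.from_matrix(M.T@want).as_rotvec().round(4))
E
python3 -c "
from h import *
to([.5145,-.318,.195])"
```

```text
t: 1.3
tool_pos: [0.432, 0.1206, 0.1948]
tool_rot: [2.255, 2.186, -0.003]
contact_force: [1.4, -0.6, 0.1]
opening: -0.0002
t 1.3 pos [0.432  0.1206 0.1948] F [ 1.35 -0.65  0.06] open -0.0002
linear mm [-435.8   96.2    0.5] twist [-0.0006  0.0018  0.0009]
```

```bash
python3 -m jog '{"linear":[[-436,96,0],[-436,96,0],[-436,96,0],[-436,96,0],[-436,96,0],[-436,96,0],[-436,96,0],[-436,96,0],[-436,96,0],[-436,96,0],[-436,96,30],[-436,96,50]],"twist":[[0,0,0.001],[0,0,0.001],[0,0,0.001],[0,0,0.001],[0,0,0.001],[0,0,0.001],[0,0,0.001],[0,0,0.001],[0,0,0.001],[0,0,0.001],[0,0,0.001],[0,0,0.001]],"fingers":[0,0,0,0,0,0,0,0,0,0,0,0]}'
python3 -c "
from h import *
to([.5145,-.318,.028])"
```

```text
t: 2.5
tool_pos: [0.5137, -0.318, 0.1439]
tool_rot: [-2.257, -2.184, 0.003]
contact_force: [-0.1, 0.2, 0.5]
opening: -0.0002
t 2.5 pos [ 0.5137 -0.318   0.1439] F [-0.08  0.24  0.54] open -0.0002
linear mm [1.000e-01 1.000e+00 1.159e+02] twist [-0.0017  0.0006 -0.0008]
```

```bash
python3 -m jog '{"linear":[[0,1,45],[0,1,90],[0,1,116],[0,1,116],[0,1,116]],"twist":[[0,0,0],[0,0,0],[0,0,0],[0,0,0],[0,0,0]],"fingers":[0,0,0,0,0]}'
python3 - <<'E'
from h import *
to([.5145,-.318,.028])
im=imaging.get_image('top')[:,:,::-1]; sc=imaging.get_image('scene')[:,:,::-1]
v=np.hstack([cv2.resize(im[200:300,435:535],(400,400)),cv2.resize(sc[270:370,140:240],(400,400))])
cv2.imwrite('pics/rear.png',cv2.convertScaleAbs(v,alpha=1.6))
print(proj('top',[[.5145,-.318,.028],[.5155,-.288,.036]]),proj('scene',[[.5145,-.318,.028],[.5155,-.288,.036]]))
E
```

```text
t: 3.0
tool_pos: [0.5145, -0.3176, 0.028]
tool_rot: [-2.256, -2.184, 0.003]
contact_force: [0.7, -0.1, 0.2]
opening: 0.0002
t 3.0 pos [ 0.5145 -0.3176  0.028 ] F [ 0.68 -0.07  0.19] open 0.0002
linear mm [-0.4  0.  -0. ] twist [-0.0022  0.0001 -0.0004]
[[488.28976766 253.37904201]
 [475.27575868 252.97363077]] [[176.7655192  324.56574168]
 [189.00153337 314.44989481]]
```

View pics/rear.png

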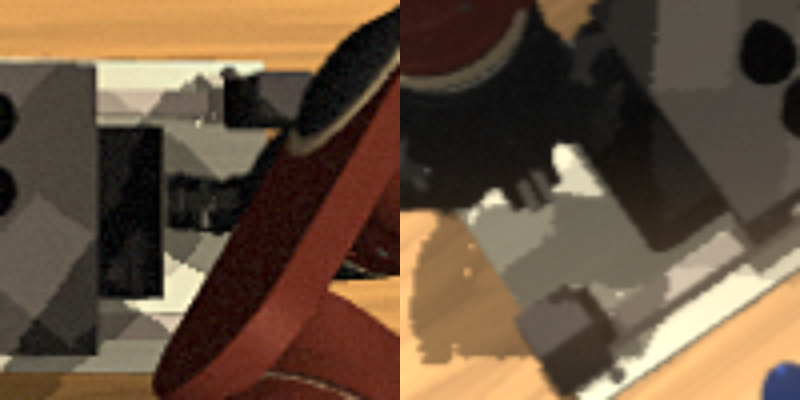

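The buffer end is at top px 475.5, as predicted. The fingertips stand clear by a few mm to 15 mm, centred on the buffer. I write a carriage tracker before pushing, since the clock is stopped.

```bash
cat >> h.py <<'E'
O0=np.array([.5207,-.148,0])   # carriage origin at start; target s=.3765
def track(n,img,lat=(.055,.062,.069),ret=False):
    g=cv2.cvtColor(img,cv2.COLOR_BGR2HSV)[...,2]; s=np.arange(-.16,.56,.001)
    pr=np.mean([cv2.remap(g,*[p.astype(np.float32).reshape(1,-1) for p in proj(n,O0+np.outer(s,T)+l*N+[0,0,.064]).T],cv2.INTER_LINEAR)[0].astype(float) for l in lat],0)
    b=(pr<80).astype(int); d=np.diff(np.r_[0,b,0]); a,e=np.where(d>0)[0],np.where(d<0)[0]
    return [(round(s[i],3),round(s[min(j,len(s)-1)],3),round((s[i]+s[min(j,len(s)-1)])/2,3)) for i,j in zip(a,e) if j-i>15]
def snap(tag,cams=('top','scene')):
    for n in cams:
        t=ctrl.get_obs()['t']; im=imaging.get_image(n)[:,:,::-1].copy(); cv2.imwrite(f'pics/{tag}_{n}.png',im); print(n,round(t,2),track(n,im))
E
python3 - <<'E'
from h import *
for n in('top','scene'): print(n,track(n,cv2.imread(f'pics/{n}0.png')), [proj(n,O0+l*N+k*T+[0,0,.064]).round().tolist() for l,k in((.06,.1),(.06,-.1))])
E
```

```text
top [(np.float64(-0.098), np.float64(0.102), np.float64(0.002)), (np.float64(0.5), np.float64(0.553), np.float64(0.527))] [[[362.0, 221.0]], [[459.0, 222.0]]]
scene [(np.float64(-0.142), np.float64(0.131), np.float64(-0.005)), (np.float64(0.502), np.float64(0.551), np.float64(0.527))] [[[303.0, 264.0]], [[220.0, 320.0]]]
```

```bash
python3 -m jog '{"linear":[[4,0,0],[8,0,0],[12,0,0],[16,0,0],[20,0,0],[24,0,0],[28,0,0],[32,0,0],[36,0,0],[40,0,0],[44,0,0],[48,0,0]],"twist":[[0,0,0],[0,0,0],[0,0,0],[0,0,0],[0,0,0],[0,0,0],[0,0,0],[0,0,0],[0,0,0],[0,0,0],[0,0,0],[0,0,0]],"fingers":[0,0,0,0,0,0,0,0,0,0,0,0]}'
python3 -c "
from h import *
snap('p1');to([.5145,-.27,.14])"
```

```text
t: 4.3
tool_pos: [0.5177, -0.2708, 0.0304]
tool_rot: [2.255, 2.182, -0.002]
contact_force: [-0.2, -0.6, 0.5]
opening: 0.0002
top 4.3 [(np.float64(-0.16), np.float64(-0.141), np.float64(-0.15)), (np.float64(-0.098), np.float64(0.102), np.float64(0.002)), (np.float64(0.502), np.float64(0.551), np.float64(0.527))]
scene 4.35 [(np.float64(-0.14), np.float64(0.13), np.float64(-0.005)), (np.float64(0.503), np.float64(0.551), np.float64(0.527))]
t 4.4 pos [ 0.5177 -0.2706  0.0303] F [ 0.05 -0.12 -0.47] open 0.0005
linear mm [   0.2   -3.  -109.7] twist [ 0.0016  0.0029 -0.    ]
```

Run:
```python
import cv2,numpy as np
a=cv2.imread('pics/p1_top.png')[190:310,400:520];b=cv2.imread('pics/p1_scene.png')[250:370,140:260]
cv2.imwrite('pics/p1c.png',cv2.convertScaleAbs(np.hstack([cv2.resize(a,(400,400)),cv2.resize(b,(400,400))]),alpha=1.6))
```

```text
(no output)
```

View pics/p1c.png

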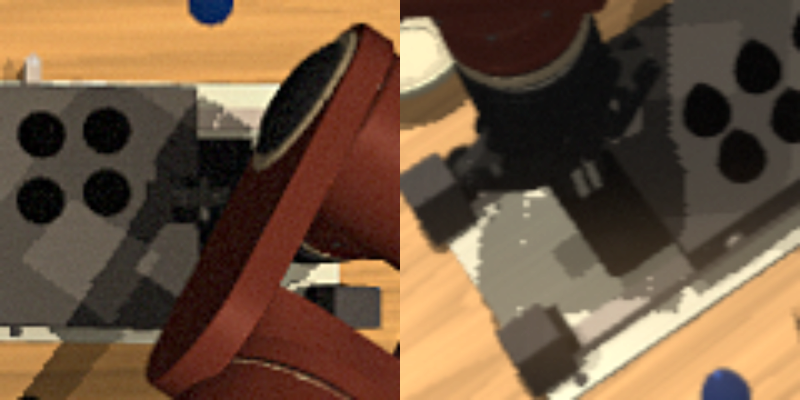

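Run:
```python
from h import *
r=cv2.imread('pics/rear.png'); b=cv2.imread('pics/p1_scene.png')
x=cv2.convertScaleAbs(r[130:265,120:255],alpha=2.0); y=cv2.convertScaleAbs(r[130:265,460:595],alpha=2.0)
z=cv2.convertScaleAbs(b[285:325,175:215],alpha=3)
cv2.imwrite('pics/z.png',np.hstack([cv2.resize(i,(266,266)) for i in(x,y,z)]))
for n in('top','scene'):
  for P in([.5145,-.3176,.028],[.5145,-.3176,.055],[.5145,-.3026,.028],[.5177,-.2708,.0304],[.5177,-.2708,.055]): print(n,P,proj(n,P).round(1))
```

```text
top [0.5145, -0.3176, 0.028] [[488.1 253.4]]
top [0.5145, -0.3176, 0.055] [[492.1 252.7]]
top [0.5145, -0.3026, 0.028] [[481.1 253.5]]
top [0.5177, -0.2708, 0.0304] [[466.4 252.2]]
top [0.5177, -0.2708, 0.055] [[469.6 251.6]]
scene [0.5145, -0.3176, 0.028] [[176.9 324.4]]
scene [0.5145, -0.3176, 0.055] [[174.1 319. ]]
scene [0.5145, -0.3026, 0.028] [[183.3 320. ]]
scene [0.5177, -0.2708, 0.0304] [[197.3 311.3]]
scene [0.5177, -0.2708, 0.055] [[195.1 306.2]]
```

View pics/z.png

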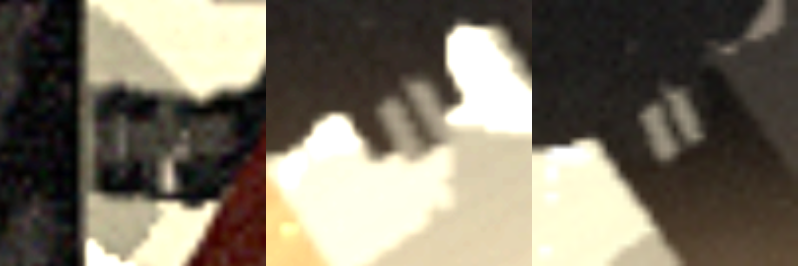

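The carriage didn't move and the buffer isn't compressed. The fingertips in the scene picture, at (197,307), sit about 4 px above where the reported TCP should project. So the real tip height looks to be 50 mm or more, and the hand passed over the buffer. I back off and feel downward for the plate.

```bash
python3 -m jog '{"linear":[[-25,-2,0],[-50,-3,0],[-50,-3,0],[-50,-3,4],[-50,-3,8],[-50,-3,12]],"twist":[[0,0,0],[0,0,0],[0,0,0],[0,0,0],[0,0,0],[0,0,0]],"fingers":[0,0,0,0,0,0]}'
python3 - <<'E'
from h import *
to([.5145,-.318,.018])
sc=imaging.get_image('scene')[:,:,::-1].copy(); top=imaging.get_image('top')[:,:,::-1].copy()
cv2.imwrite('pics/q_scene.png',sc);print(track('top',top))
f=lambda i,x,y,w,s:cv2.resize(i[y:y+w,x:x+w],(s,s),interpolation=cv2.INTER_CUBIC)
cv2.imwrite('pics/q.png',cv2.convertScaleAbs(np.hstack([f(top,445,220,60,400),f(sc,150,290,60,400)]),alpha=2.2))
print(proj('scene',ctrl.get_obs()['tool_pos']),track('top',top))
E
```

```text
t: 5.0
tool_pos: [0.5129, -0.3195, 0.0177]
tool_rot: [2.254, 2.185, -0.002]
contact_force: [-0.5, 0.5, 0.3]
opening: 0.0003
t 5.0 pos [ 0.5129 -0.3195  0.0177] F [-0.54  0.52  0.27] open 0.0003
linear mm [ 1.6  1.6 -0.3] twist [0.0009 0.0022 0.0008]
[(np.float64(-0.098), np.float64(0.102), np.float64(0.002)), (np.float64(0.501), np.float64(0.552), np.float64(0.527))]
[[176.78790262 326.30441466]] [(np.float64(-0.098), np.float64(0.102), np.float64(0.002)), (np.float64(0.501), np.float64(0.552), np.float64(0.527))]
```

View pics/q.png

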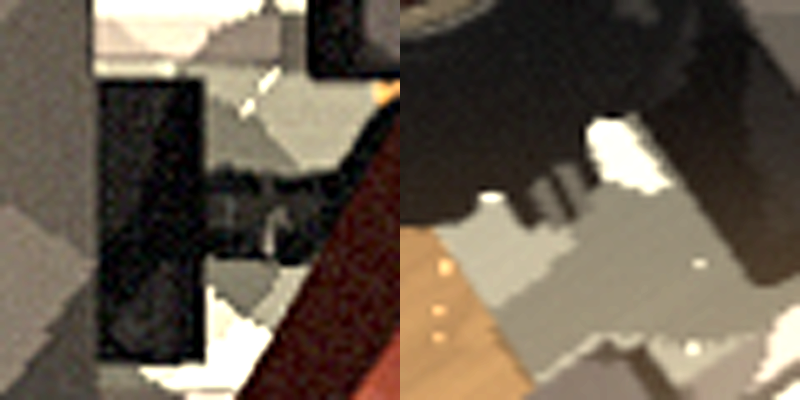

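```bash
python3 -m jog '{"linear":[[1,1,3],[1,1,6],[1,1,9]],"twist":[[0,0,0],[0,0,0],[0,0,0]],"fingers":[0,0,0]}'; python3 -m jog '{"linear":[[0,0,2],[0,0,4]],"twist":[[0,0,0],[0,0,0]],"fingers":[0,0]}'; python3 -c "
from h import *
snap('r',('scene',)); print(proj('scene',ctrl.get_obs()['tool_pos']),proj('scene',ctrl.get_obs()['tool_pos']+.011*N),proj('scene',ctrl.get_obs()['tool_pos']+[0,0,.01]))"
```

```text
t: 5.4
tool_pos: [0.5135, -0.3181, 0.008]
tool_rot: [2.255, 2.186, -0.002]
contact_force: [-0.6, -0.6, 0.1]
opening: 0.0
t: 5.6
tool_pos: [0.5135, -0.3181, 0.0037]
tool_rot: [2.255, 2.186, -0.002]
contact_force: [0.5, -0.6, -0.2]
opening: 0.0002
scene 5.6 [(np.float64(-0.159), np.float64(0.129), np.float64(-0.015)), (np.float64(0.503), np.float64(0.551), np.float64(0.527))]
[[178.97659083 328.87845874]] [[181.74612653 332.915822  ]] [[177.96895414 326.95670087]]
```

```bash
python3 -m jog '{"linear":[[0,0,3],[0,0,6],[0,0,6]],"twist":[[0,0,0],[0,0,0],[0,0,0]],"fingers":[0,0,0]}'; python3 -m jog '{"linear":[[0,0,3],[0,0,6],[0,0,6]],"twist":[[0,0,0],[0,0,0],[0,0,0]],"fingers":[0,0,0]}'
python3 - <<'E'
from h import *
to([.5137,-.318,-.008])
sc=imaging.get_image('scene')[:,:,::-1].copy(); top=imaging.get_image('top')[:,:,::-1].copy()
f=lambda i,x,y,w,s:cv2.resize(i[y:y+w,x:x+w],(s,s),interpolation=cv2.INTER_CUBIC)
cv2.imwrite('pics/u.png',cv2.convertScaleAbs(np.hstack([f(top,445,220,60,400),f(sc,150,290,60,400)]),alpha=2.6))
E
```

```text
t: 5.95
tool_pos: [0.5128, -0.3177, -0.0033]
tool_rot: [-2.255, -2.186, 0.002]
contact_force: [0.2, -0.0, 0.1]
opening: 0.0
t: 6.25
tool_pos: [0.5124, -0.3173, -0.01]
tool_rot: [-2.254, -2.185, 0.002]
contact_force: [1.0, -0.1, 0.2]
opening: 0.0001
t 6.25 pos [ 0.5124 -0.3173 -0.01  ] F [ 1.01 -0.05  0.2 ] open 0.0001
linear mm [-0.6  1.3 -2. ] twist [-0.0025 -0.0003  0.001 ]
```

View pics/u.png

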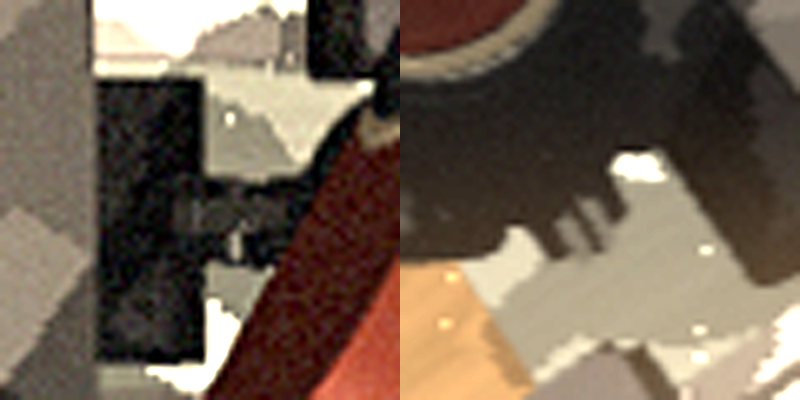

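```bash
python3 -m jog '{"linear":[[3,1,-3],[8,1,-5],[12,1,-5],[16,1,-5],[20,1,-5],[24,1,-5],[28,1,-5],[32,1,-5],[36,1,-5],[40,1,-5],[44,1,-5],[48,1,-5]],"twist":[[0,0,0],[0,0,0],[0,0,0],[0,0,0],[0,0,0],[0,0,0],[0,0,0],[0,0,0],[0,0,0],[0,0,0],[0,0,0],[0,0,0]],"fingers":[0,0,0,0,0,0,0,0,0,0,0,0]}'
python3 -c "
from h import *
snap('p2',('top',));to([.5145,-.27,.12])"
```

```text
t: 7.55
tool_pos: [0.5153, -0.2693, -0.0045]
tool_rot: [-2.255, -2.186, 0.002]
contact_force: [-0.5, -0.7, -0.0]
opening: -0.0001
top 7.55 [(np.float64(-0.16), np.float64(-0.132), np.float64(-0.146)), (np.float64(-0.072), np.float64(0.128), np.float64(0.028)), (np.float64(0.502), np.float64(0.551), np.float64(0.527))]
t 7.6 pos [ 0.5152 -0.2686 -0.0046] F [-0.16  0.09 -0.16] open 0.0
linear mm [  -1.3   -0.9 -124.6] twist [-0.0022 -0.0005  0.0013]
```

```bash
python3 -m jog '{"linear":[[4,0,0],[8,0,0],[12,0,0],[12,0,-40],[12,0,-85],[12,0,-125],[60,0,-125],[110,0,-125],[160,0,-125],[210,0,-125],[260,0,-125],[310,0,-125]],"twist":[[0,0,0],[0,0,0],[0,0,0],[0,0,0],[0,0,0],[0,0,0],[0,0,0],[0,0,0],[0,0,0],[0,0,0],[0,0,0],[0,0,0]],"fingers":[0,0,0,0,0,0,0,0,0,0,0,0]}'
python3 -c "
from h import *
snap('p3');to([.536,.32,.12])"
```

```text
t: 8.8
tool_pos: [0.5247, 0.0433, 0.1208]
tool_rot: [-2.255, -2.186, 0.001]
contact_force: [1.2, -0.2, -0.5]
opening: 0.0
top 8.8 [(np.float64(0.02), np.float64(0.12), np.float64(0.07)), (np.float64(0.122), np.float64(0.321), np.float64(0.222)), (np.float64(0.501), np.float64(0.552), np.float64(0.527))]
scene 8.85 [(np.float64(-0.023), np.float64(0.251), np.float64(0.114)), (np.float64(0.503), np.float64(0.551), np.float64(0.527))]
t 8.9 pos [0.5245 0.0464 0.1206] F [0.38 0.04 0.18] open 0.0001
linear mm [273.8   5.    1.2] twist [-0.0021 -0.0023  0.0085]
```

```bash
python3 -m jog '{"linear":[[50,1,0],[100,2,0],[150,3,0],[200,4,0],[250,5,0],[289,5,0],[289,5,40],[289,5,85],[289,5,126],[289,5,126]],"twist":[[0,0,0.008],[0,0,0.008],[0,0,0.008],[0,0,0.008],[0,0,0.008],[0,0,0.008],[0,0,0.008],[0,0,0.008],[0,0,0.008],[0,0,0.008]],"fingers":[0,0,0,0,0,0,0,0,0,0]}'
python3 -c "
from h import *
snap('p4');to([.5363,.335,-.005])"
```

```text
t: 9.9
tool_pos: [0.5304, 0.3322, -0.0124]
tool_rot: [-2.251, -2.18, 0.021]
contact_force: [-1.5, -0.7, -0.8]
opening: 0.0
top 9.9 [(np.float64(0.096), np.float64(0.296), np.float64(0.196)), (np.float64(0.501), np.float64(0.56), np.float64(0.531))]
scene 9.95 [(np.float64(0.05), np.float64(0.325), np.float64(0.188)), (np.float64(0.433), np.float64(0.458), np.float64(0.446)), (np.float64(0.502), np.float64(0.551), np.float64(0.527))]
t 10.0 pos [ 0.5359  0.3348 -0.005 ] F [0.46 0.05 1.04] open -0.0002
linear mm [ 0.2  0.4 -0. ] twist [-0.0036 -0.0014 -0.    ]
```

```bash
python3 -m jog '{"linear":[[0,0,0],[0,0,0],[0,0,0],[0,0,0],[0,0,0],[0,0,0],[0,0,0],[0,0,0]],"twist":[[0,0,0],[0,0,0],[0,0,0],[0,0,0],[0,0,0],[0,0,0],[0,0,0],[0,0,0]],"fingers":[0,0,0,0,0,0,0,0]}'
python3 -c "
from h import *
snap('p5');to([.5363,.335,-.005])"
```

```text
t: 10.8
tool_pos: [0.5358, 0.3348, -0.0051]
tool_rot: [-2.254, -2.183, 0.003]
contact_force: [1.2, 0.4, -0.1]
opening: 0.0001
top 10.8 [(np.float64(0.156), np.float64(0.356), np.float64(0.256)), (np.float64(0.501), np.float64(0.56), np.float64(0.531))]
scene 10.85 [(np.float64(0.107), np.float64(0.39), np.float64(0.249)), (np.float64(0.434), np.float64(0.464), np.float64(0.449)), (np.float64(0.501), np.float64(0.551), np.float64(0.526))]
t 10.9 pos [ 0.5358  0.3348 -0.0051] F [-0.8  -1.01 -0.57] open -0.0
linear mm [ 0.2  0.5 -0.1] twist [-0.0037 -0.0014 -0.    ]
```

```bash
python3 -m jog '{"linear":[[0,0,0],[0,0,0],[0,0,0],[0,0,0],[0,0,0],[2,0,0],[5,0,0],[8,0,0],[11,0,0],[14,0,0],[17,0,0]],"twist":[[0,0,0],[0,0,0],[0,0,0],[0,0,0],[0,0,0],[0,0,0],[0,0,0],[0,0,0],[0,0,0],[0,0,0],[0,0,0]],"fingers":[0,0,0,0,0,0,0,0,0,0,0]}'
python3 -c "
from h import *
snap('p6',('top',));to([.5363,.361,-.005])"
```

```text
t: 12.0
tool_pos: [0.5363, 0.3521, -0.0051]
tool_rot: [-2.254, -2.183, 0.003]
contact_force: [0.5, -0.7, -0.5]
opening: -0.0001
top 12.0 [(np.float64(0.233), np.float64(0.434), np.float64(0.334)), (np.float64(0.498), np.float64(0.56), np.float64(0.529))]
t 12.05 pos [ 0.5364  0.3525 -0.005 ] F [-0.36  0.36  0.1 ] open -0.0
linear mm [ 8.5 -0.3 -0. ] twist [-0.0036 -0.0017  0.0003]
```

```bash
python3 -m jog '{"linear":[[3,0,0],[6,0,0],[9,0,0],[12.5,0,0],[15.5,0,0],[18.5,0,0],[22,0,0],[25,0,0],[28,0,0],[31.5,0,0],[34.5,0,0],[37.5,0,0]],"twist":[[0,0,0],[0,0,0],[0,0,0],[0,0,0],[0,0,0],[0,0,0],[0,0,0],[0,0,0],[0,0,0],[0,0,0],[0,0,0],[0,0,0]],"fingers":[0,0,0,0,0,0,0,0,0,0,0,0]}'
python3 -c "
from h import *
snap('p7',('top',));to([.5363,.361,-.005])"
```

```text
t: 13.25
tool_pos: [0.5375, 0.3901, -0.005]
tool_rot: [-2.254, -2.183, 0.002]
contact_force: [-0.0, 0.4, 0.3]
opening: -0.0003
top 13.25 [(np.float64(0.281), np.float64(0.484), np.float64(0.383)), (np.float64(0.501), np.float64(0.553), np.float64(0.527))]
t 13.3 pos [ 0.5375  0.3906 -0.005 ] F [-1.65  0.29 -0.36] open -0.0001
linear mm [-29.6  -0.3  -0. ] twist [-0.0036 -0.0019  0.0006]
```

```bash
python3 -m jog '{"linear":[[4,0,0],[8,0,0],[14,0,0],[20,0,0]],"twist":[[0,0,0],[0,0,0],[0,0,0],[0,0,0]],"fingers":[0,0,0,0]}'
python3 -c "
from h import *
snap('p8',('top',))"
python3 -m jog '{"linear":[[0,0,0],[0,0,0],[0,0,0],[0,0,0],[0,0,0]],"twist":[[0,0,0],[0,0,0],[0,0,0],[0,0,0],[0,0,0]],"fingers":[0,0,0,0,0]}'
python3 -c "
from h import *
snap('p9');to([.5363,.361,-.005])"
```

```text
t: 13.7
tool_pos: [0.5382, 0.4111, -0.0049]
tool_rot: [-2.254, -2.183, 0.002]
contact_force: [-0.4, 0.1, 0.3]
opening: 0.0
top 13.7 [(np.float64(0.282), np.float64(0.485), np.float64(0.384)), (np.float64(0.501), np.float64(0.553), np.float64(0.527))]
t: 14.25
tool_pos: [0.5382, 0.4118, -0.0048]
tool_rot: [-2.253, -2.183, 0.001]
contact_force: [-0.5, -0.1, 0.1]
opening: 0.0
top 14.25 [(np.float64(0.284), np.float64(0.487), np.float64(0.386)), (np.float64(0.501), np.float64(0.553), np.float64(0.527))]
scene 14.3 [(np.float64(0.228), np.float64(0.552), np.float64(0.39))]
t 14.35 pos [ 0.5382  0.4118 -0.0048] F [ 0.44  0.86 -0.01] open 0.0002
linear mm [-50.9  -0.3   0.1] twist [-0.0033 -0.0027  0.0008]
```

Nearly at rest: about 4 mm/s, s ≈ 0.385 against a target of ≈0.378. I compare the pointers directly.

Run:
```python
import cv2,numpy as np
a=cv2.imread('pics/p9_top.png')[165:240,200:275];b=cv2.imread('pics/p9_scene.png')[185:245,390:450]
cv2.imwrite('pics/p9c.png',cv2.convertScaleAbs(np.hstack([cv2.resize(a,(400,400),interpolation=2),cv2.resize(b,(400,400),interpolation=2)]),alpha=2))
```

```text
(no output)
```

View pics/p9c.png

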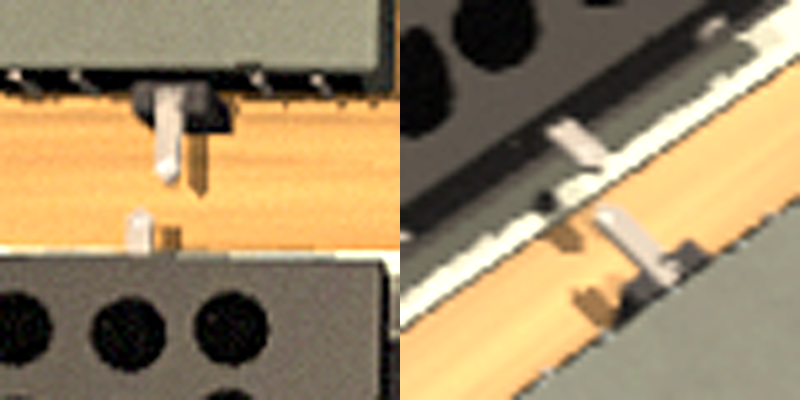

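The carriage pointer, at top (226.3,204.0), is about 11 mm past the blower's at (231.7,199.3), and it is still creeping forward. I nudge it back very slowly on the front buffer, so that friction alone stops it.

```bash
python3 -m jog '{"linear":[[-3,0,0],[-6,0,0],[-9,0,0],[-11,0,0],[-11.5,0,0],[-12,0,0],[-12.4,0,0],[-12.8,0,0],[-13.2,0,0],[-13.6,0,0],[-14,0,0],[-14.4,0,0]],"twist":[[0,0,0],[0,0,0],[0,0,0],[0,0,0],[0,0,0],[0,0,0],[0,0,0],[0,0,0],[0,0,0],[0,0,0],[0,0,0],[0,0,0]],"fingers":[0,0,0,0,0,0,0,0,0,0,0,0]}'
cat >> h.py <<'E'
def fine(n='top'):
    t=ctrl.get_obs()['t']; im=imaging.get_image(n)[:,:,::-1].copy(); cv2.imwrite('pics/last.png',im)
    g=cv2.cvtColor(im,cv2.COLOR_BGR2HSV)[...,2].astype(float); E=[]
    s=np.arange(.25,.31,.0005)   # rear board edge, subpixel threshold crossing
    for l in np.arange(.052,.069,.002):
        p=proj(n,O0+np.outer(s,T)+l*N+[0,0,.064]).astype(np.float32); v=cv2.remap(g.astype(np.float32),p[:,0].reshape(1,-1),p[:,1].reshape(1,-1),cv2.INTER_LINEAR)[0]
        k=np.where((v[:-1]>=90)&(v[1:]<90))[0]
        if len(k): E.append(s[k[-1]])
    print('t',round(t,2),'s',round(np.median(E)+.1,4),'n',len(E))
E
python3 - <<'E'
from h import *
fine();to([.5363,.361,-.005])
print(onz('top',[(226.3,204.0),(231.7,199.3)],.046)@T, onz('scene',[(420,209.75),(420.5,216.5)],.046)@T)
E
```

```text
t: 15.55
tool_pos: [0.5378, 0.3975, -0.0048]
tool_rot: [-2.253, -2.183, 0.0]
contact_force: [-0.3, 0.5, -0.1]
opening: 0.0002
t 15.55 s 0.382 n 9
t 15.6 pos [ 0.5378  0.3974 -0.0048] F [ 0.37 -0.12 -0.49] open 0.0001
linear mm [-36.4  -0.3   0.1] twist [-0.0032 -0.0027  0.0008]
[0.25488041 0.2436685 ] [0.25779832 0.24678959]
```

```bash
sed -i "s/def fine(n='top'):/def fine(n='top',file=None):/; s/im=imaging.get_image(n)\[:,:,::-1\].copy(); cv2.imwrite('pics\/last.png',im)/im=cv2.imread(file) if file else imaging.get_image(n)[:,:,::-1].copy()/" h.py
python3 -m jog '{"linear":[[-0.4,0,0],[-0.8,0,0],[-1.2,0,0],[-1.6,0,0],[-2,0,0],[-2.4,0,0]],"twist":[[0,0,0],[0,0,0],[0,0,0],[0,0,0],[0,0,0],[0,0,0]],"fingers":[0,0,0,0,0,0]}'
python3 - <<'E'
from h import *
for k in(7,8,9): fine(file=f'pics/p{k}_top.png')
fine();to([.5363,.361,-.005])
E
```

```text
t: 16.2
tool_pos: [0.5377, 0.3949, -0.0048]
tool_rot: [-2.253, -2.183, 0.0]
contact_force: [0.4, 0.3, 0.1]
opening: -0.0002
t 16.2 s 0.376 n 9
t 16.2 s 0.378 n 9
t 16.2 s 0.38 n 9
t 16.2 s 0.382 n 9
t 16.25 pos [ 0.5377  0.3949 -0.0048] F [-0.18  0.17 -0.52] open 0.0002
linear mm [-33.9  -0.4   0.1] twist [-0.0033 -0.0026  0.0008]
```

```bash
python3 -m jog '{"linear":[[-0.4,0,0],[-0.8,0,0],[-1.2,0,0],[-1.6,0,0],[-2,0,0],[-2.4,0,0]],"twist":[[0,0,0],[0,0,0],[0,0,0],[0,0,0],[0,0,0],[0,0,0]],"fingers":[0,0,0,0,0,0]}'
python3 - <<'E'
from h import *
fine();fine('scene');to([.5363,.361,-.005])
fine('scene','pics/p9_scene.png')
E
```

```text
t: 16.85
tool_pos: [0.5376, 0.3925, -0.0048]
tool_rot: [-2.253, -2.183, 0.001]
contact_force: [-0.0, 0.7, 0.1]
opening: -0.0
t 16.85 s 0.38 n 9
t 16.9 s nan n 0
t 16.95 pos [ 0.5376  0.3925 -0.0048] F [ 0.15 -1.26 -0.7 ] open 0.0003
linear mm [-31.5  -0.3   0.1] twist [-0.0033 -0.0026  0.0008]
t 16.95 s nan n 0
  return _methods._mean(a, axis=axis, dtype=dtype,
  ret = ret.dtype.type(ret / rcount)
```

```bash
python3 -m jog '{"linear":[[-0.4,0,0],[-0.8,0,0],[-1.2,0,0],[-1.6,0,0],[0,0,0],[4,0,0],[10,0,0],[10,0,0],[10,0,0],[10,0,0]],"twist":[[0,0,0],[0,0,0],[0,0,0],[0,0,0],[0,0,0],[0,0,0],[0,0,0],[0,0,0],[0,0,0],[0,0,0]],"fingers":[0,0,0,0,0,0,0,0,0,0]}'
python3 - <<'E'
from h import *
fine()
E
python3 -m jog '{"linear":[[0,0,0],[0,0,0],[0,0,0],[0,0,0],[0,0,0],[0,0,0],[0,0,0],[0,0,0],[0,0,0],[0,0,0]],"twist":[[0,0,0],[0,0,0],[0,0,0],[0,0,0],[0,0,0],[0,0,0],[0,0,0],[0,0,0],[0,0,0],[0,0,0]],"fingers":[0,0,0,0,0,0,0,0,0,0]}'
python3 - <<'E'
from h import *
fine()
E
```

```text
t: 17.95
tool_pos: [0.5379, 0.4024, -0.0049]
tool_rot: [-2.253, -2.183, 0.001]
contact_force: [0.7, 0.4, 0.6]
opening: 0.0003
t 17.95 s 0.372 n 9
t: 19.0
tool_pos: [0.5379, 0.4024, -0.0049]
tool_rot: [-2.253, -2.183, 0.001]
contact_force: [0.4, -0.7, 0.6]
opening: 0.0001
t 19.0 s 0.3655 n 9
```

```bash
python3 -m jog '{"linear":[[0,0,-45],[0,0,-90],[0,0,-125],[-30,0,-125],[-80,0,-125],[-130,0,-125],[-180,0,-125],[-230,0,-125],[-280,0,-125],[-330,0,-125],[-378,0,-125],[-378,0,-125]],"twist":[[0,0,0],[0,0,0],[0,0,0],[0,0,0],[0,0,0],[0,0,0],[0,0,0],[0,0,0],[0,0,0],[0,0,0],[0,0,0],[0,0,0]],"fingers":[0,0,0,0,0,0,0,0,0,0,0,0]}'
python3 - <<'E'
from h import *
to([.5263,.025,-.005]);snap('b1')
E
```

```text
t: 20.25
tool_pos: [0.5263, 0.0194, 0.1195]
tool_rot: [-2.262, -2.177, 0.002]
contact_force: [0.7, 1.5, -0.1]
opening: 0.0001
t 20.25 pos [0.5263 0.0194 0.1195] F [ 0.72  1.51 -0.14] open 0.0001
linear mm [5.500e+00 1.000e-01 1.245e+02] twist [-0.0028 -0.0008 -0.006 ]
top 20.25 [(np.float64(0.082), np.float64(0.273), np.float64(0.178)), (np.float64(0.274), np.float64(0.465), np.float64(0.37)), (np.float64(0.501), np.float64(0.552), np.float64(0.527))]
scene 20.3 [(np.float64(0.134), np.float64(0.151), np.float64(0.143)), (np.float64(0.156), np.float64(0.188), np.float64(0.172)), (np.float64(0.204), np.float64(0.487), np.float64(0.346)), (np.float64(0.503), np.float64(0.551), np.float64(0.527))]
```

```bash
python3 -m jog '{"linear":[[4,0,40],[8,0,80],[10,0,118],[10,0,124],[12,0,124],[15,0,124],[18,0,124],[20,0,124]],"twist":[[0,0,-0.006],[0,0,-0.006],[0,0,-0.006],[0,0,-0.006],[0,0,-0.006],[0,0,-0.006],[0,0,-0.006],[0,0,-0.006]],"fingers":[0,0,0,0,0,0,0,0]}'
python3 - <<'E'
from h import *
to([.5263,.045,-.005]);snap('b2',('top',))
E
```

```text
t: 21.15
tool_pos: [0.5285, 0.0441, -0.0024]
tool_rot: [-2.251, -2.189, -0.004]
contact_force: [0.0, -0.2, -0.3]
opening: 0.0003
t 21.15 pos [ 0.5285  0.0441 -0.0024] F [ 0.03 -0.2  -0.27] open 0.0003
linear mm [ 0.8 -2.3  2.6] twist [ 0.0008 -0.0029  0.0045]
top 21.15 [(np.float64(0.126), np.float64(0.149), np.float64(0.138)), (np.float64(0.153), np.float64(0.46), np.float64(0.307)), (np.float64(0.501), np.float64(0.552), np.float64(0.527))]
```

```bash
python3 -m jog '{"linear":[[3,-2,2.6],[5.5,-2,2.6],[7.5,-2,2.6],[8.5,-2,2.6],[8.6,-2,2.6],[8.7,-2,2.6],[8.8,-2,2.6],[8.9,-2,2.6],[9,-2,2.6],[9.1,-2,2.6],[9.2,-2,2.6],[9.3,-2,2.6]],"twist":[[0,0,0.004],[0,0,0.004],[0,0,0.004],[0,0,0.004],[0,0,0.004],[0,0,0.004],[0,0,0.004],[0,0,0.004],[0,0,0.004],[0,0,0.004],[0,0,0.004],[0,0,0.004]],"fingers":[0,0,0,0,0,0,0,0,0,0,0,0]}'
python3 - <<'E'
from h import *
to([.5263,.045,-.005]);snap('b3',('top',))
E
```

```text
t: 22.4
tool_pos: [0.5264, 0.0536, -0.0054]
tool_rot: [-2.255, -2.185, -0.003]
contact_force: [0.2, 0.5, 0.3]
opening: 0.0002
t 22.4 pos [ 0.5264  0.0536 -0.0054] F [0.18 0.52 0.3 ] open 0.0002
linear mm [-8.6  0.2 -0.4] twist [ 0.     -0.003   0.0006]
top 22.4 [(np.float64(0.141), np.float64(0.163), np.float64(0.152)), (np.float64(0.166), np.float64(0.456), np.float64(0.311)), (np.float64(0.501), np.float64(0.552), np.float64(0.527))]
```

```bash
python3 -m jog '{"linear":[[0.1,0,0],[0.2,0,0],[0.3,0,0],[0.4,0,0],[0.5,0,0],[0.6,0,0],[0.7,0,0],[0.8,0,0],[0.9,0,0],[1.0,0,0],[1.1,0,0],[1.2,0,0]],"twist":[[0,0,0],[0,0,0],[0,0,0],[0,0,0],[0,0,0],[0,0,0],[0,0,0],[0,0,0],[0,0,0],[0,0,0],[0,0,0],[0,0,0]],"fingers":[0,0,0,0,0,0,0,0,0,0,0,0]}'
python3 - <<'E'
from h import *
to([.5263,.045,-.005]);snap('b4',('top',))
E
```

```text
t: 23.65
tool_pos: [0.5264, 0.0548, -0.0054]
tool_rot: [-2.255, -2.185, -0.003]
contact_force: [-0.1, -0.6, 0.1]
opening: -0.0003
t 23.65 pos [ 0.5264  0.0548 -0.0054] F [-0.09 -0.65  0.14] open -0.0003
linear mm [-9.8  0.2 -0.4] twist [ 0.     -0.003   0.0006]
top 23.65 [(np.float64(0.143), np.float64(0.165), np.float64(0.154)), (np.float64(0.168), np.float64(0.453), np.float64(0.311)), (np.float64(0.501), np.float64(0.552), np.float64(0.527))]
```

```bash
python3 -m jog '{"linear":[[0,0,0],[0,0,0],[0,0,0],[0,0,0]],"twist":[[0,0,0],[0,0,0],[0,0,0],[0,0,0]],"fingers":[0,0,0,0]}'
python3 - <<'E'
from h import *
snap('b5',('top',))
for k in (1,2,3,4,5):
    im=cv2.imread(f'pics/b{k}_top.png'); g=cv2.cvtColor(im,cv2.COLOR_BGR2HSV)[...,2].astype(np.float32); s=np.arange(.42,.5,.0005); E=[]
    for l in np.arange(.03,.07,.0025):
        p=proj('top',O0+np.outer(s,T)+l*N+[0,0,.064]).astype(np.float32); v=cv2.remap(g,p[:,0].reshape(1,-1),p[:,1].reshape(1,-1),cv2.INTER_LINEAR)[0]
        i=np.where(v>90)[0]
        if len(i): E.append(s[i[0]])
    print(k,np.round(np.mean(E),4))
E
```

```text
t: 24.1
tool_pos: [0.5265, 0.0548, -0.0053]
tool_rot: [-2.255, -2.185, -0.004]
contact_force: [-0.4, 0.0, -0.3]
opening: 0.0001
top 24.1 [(np.float64(0.143), np.float64(0.165), np.float64(0.154)), (np.float64(0.168), np.float64(0.454), np.float64(0.311)), (np.float64(0.501), np.float64(0.552), np.float64(0.527))]
1 0.4761
2 0.4718
3 0.4671
4 0.4644
5 0.4658
```

```bash
python3 -m jog '{"linear":[[0.5,0,0],[1,0,0],[1.5,0,0],[2,0,0],[2.5,0,0],[3,0,0],[3.5,0,0],[4,0,0],[4.5,0,0],[5,0,0]],"twist":[[0,0,0],[0,0,0],[0,0,0],[0,0,0],[0,0,0],[0,0,0],[0,0,0],[0,0,0],[0,0,0],[0,0,0]],"fingers":[0,0,0,0,0,0,0,0,0,0]}'
cat >> h.py <<'E'
def edge():
    t=ctrl.get_obs()['t']; im=imaging.get_image('top')[:,:,::-1].copy(); cv2.imwrite('pics/last.png',im)
    g=cv2.cvtColor(im,cv2.COLOR_BGR2HSV)[...,2].astype(np.float32); s=np.arange(.42,.5,.0005); E=[]
    for l in np.arange(.03,.07,.0025):
        p=proj('top',O0+np.outer(s,T)+l*N+[0,0,.064]).astype(np.float32); v=cv2.remap(g,p[:,0].reshape(1,-1),p[:,1].reshape(1,-1),cv2.INTER_LINEAR)[0]
        i=np.where(v>90)[0]
        if len(i): E.append(s[i[0]])
    print('t',round(t,2),'front edge',np.round(np.mean(E),4),track('top',im))
E
python3 - <<'E'
from h import *
edge();to([.5263,.045,-.005])
E
```

```text
t: 25.15
tool_pos: [0.5266, 0.0599, -0.0053]
tool_rot: [-2.255, -2.185, -0.004]
contact_force: [-0.6, -0.3, 0.2]
opening: 0.0001
t 25.15 front edge 0.4698 [(np.float64(0.15), np.float64(0.171), np.float64(0.161)), (np.float64(0.174), np.float64(0.459), np.float64(0.317)), (np.float64(0.501), np.float64(0.552), np.float64(0.527))]
t 25.2 pos [ 0.5266  0.0599 -0.0053] F [ 0.22  0.13 -0.89] open 0.0001
linear mm [-14.9   0.2  -0.4] twist [ 0.     -0.0031  0.0006]
```

```bash
python3 -m jog '{"linear":[[0.4,0,0],[0.6,0,0],[0.6,0,0],[0.6,0,0],[0.6,0,0],[0.6,0,0]],"twist":[[0,0,0],[0,0,0],[0,0,0],[0,0,0],[0,0,0],[0,0,0]],"fingers":[0,0,0,0,0,0]}'
python3 -c "
from h import *
edge()"
python3 -m jog '{"linear":[[0,0,0],[0,0,0],[0,0,0],[0,0,0],[0,0,0],[0,0,0]],"twist":[[0,0,0],[0,0,0],[0,0,0],[0,0,0],[0,0,0],[0,0,0]],"fingers":[0,0,0,0,0,0]}'
python3 -c "
from h import *
edge();to([.5263,.045,-.005])"
```

```text
t: 25.8
tool_pos: [0.5266, 0.0605, -0.0053]
tool_rot: [-2.255, -2.185, -0.004]
contact_force: [0.9, 0.7, 0.9]
opening: -0.0004
t 25.8 front edge 0.4739 [(np.float64(0.151), np.float64(0.173), np.float64(0.162)), (np.float64(0.176), np.float64(0.463), np.float64(0.32)), (np.float64(0.501), np.float64(0.552), np.float64(0.527))]
t: 26.45
tool_pos: [0.5266, 0.0605, -0.0054]
tool_rot: [-2.255, -2.185, -0.004]
contact_force: [-0.0, 0.7, -0.4]
opening: 0.0001
t 26.45 front edge 0.4775 [(np.float64(0.151), np.float64(0.173), np.float64(0.162)), (np.float64(0.176), np.float64(0.466), np.float64(0.321)), (np.float64(0.501), np.float64(0.552), np.float64(0.527))]
t 26.5 pos [ 0.5266  0.0605 -0.0054] F [0.71 0.03 0.11] open 0.0003
linear mm [-15.5   0.1  -0.4] twist [ 0.0001 -0.0031  0.0006]
```

```bash
python3 -m jog '{"linear":[[-6,0,0],[-14,0,0],[-20,0,-5],[-20,0,-45],[-20,0,-90],[-20,0,-125],[-20,0,-125],[-20,0,-125],[-20,0,-125],[-20,0,-125],[-20,0,-125],[-20,0,-125]],"twist":[[0,0,0],[0,0,0],[0,0,0],[0,0,0],[0,0,0],[0,0,0],[0,0,0],[0,0,0],[0,0,0],[0,0,0],[0,0,0],[0,0,0]],"fingers":[0,0,0,0,0,0,0,0,0,0,0,0]}'
python3 -c "
from h import *
edge()"
python3 -m jog '{"linear":[[0,0,0],[0,0,0],[0,0,0],[0,0,0],[0,0,0],[0,0,0],[0,0,0],[0,0,0],[0,0,0],[0,0,0],[0,0,0],[0,0,0]],"twist":[[0,0,0],[0,0,0],[0,0,0],[0,0,0],[0,0,0],[0,0,0],[0,0,0],[0,0,0],[0,0,0],[0,0,0],[0,0,0],[0,0,0]],"fingers":[0,0,0,0,0,0,0,0,0,0,0,0]}'
python3 -c "
from h import *
edge()"
```

```text
t: 27.7
tool_pos: [0.5254, 0.0402, 0.1185]
tool_rot: [-2.254, -2.184, -0.002]
contact_force: [-0.2, -0.2, -0.2]
opening: -0.0003
t 27.7 front edge 0.4724 [(np.float64(0.116), np.float64(0.143), np.float64(0.13)), (np.float64(0.146), np.float64(0.472), np.float64(0.309)), (np.float64(0.501), np.float64(0.552), np.float64(0.527))]
t: 28.95
tool_pos: [0.5255, 0.0402, 0.1188]
tool_rot: [-2.254, -2.184, -0.002]
contact_force: [-0.8, -0.4, 0.2]
opening: -0.0001
t 28.95 front edge 0.4771 [(np.float64(0.116), np.float64(0.143), np.float64(0.13)), (np.float64(0.146), np.float64(0.477), np.float64(0.312)), (np.float64(0.501), np.float64(0.552), np.float64(0.527))]
```

```bash
python3 -m jog '{"linear":[[0,0,0],[0,0,0],[0,0,0],[0,0,0],[0,0,0],[0,0,0],[0,0,0],[0,0,0],[0,0,0],[0,0,0],[0,0,0],[0,0,0]],"twist":[[0,0,0],[0,0,0],[0,0,0],[0,0,0],[0,0,0],[0,0,0],[0,0,0],[0,0,0],[0,0,0],[0,0,0],[0,0,0],[0,0,0]],"fingers":[0,0,0,0,0,0,0,0,0,0,0,0]}'
python3 - <<'E'
from h import *
edge(); snap('f',('scene',))
a=cv2.imread('pics/last.png'); b=cv2.imread('pics/f_scene.png')
cv2.imwrite('pics/fc.png',cv2.convertScaleAbs(np.hstack([cv2.resize(a[165:240,200:275],(400,400),interpolation=2),cv2.resize(b[170:270,350:450],(400,400),interpolation=2)]),alpha=2))
E
```

```text
t: 30.2
tool_pos: [0.5256, 0.0402, 0.1188]
tool_rot: [-2.254, -2.184, -0.002]
contact_force: [-0.5, -0.4, -0.8]
opening: -0.0002
t 30.2 front edge 0.4805 [(np.float64(0.116), np.float64(0.143), np.float64(0.13)), (np.float64(0.146), np.float64(0.48), np.float64(0.313)), (np.float64(0.501), np.float64(0.552), np.float64(0.527))]
scene 30.25 [(np.float64(0.175), np.float64(0.205), np.float64(0.19)), (np.float64(0.218), np.float64(0.551), np.float64(0.385))]
```

View pics/fc.png

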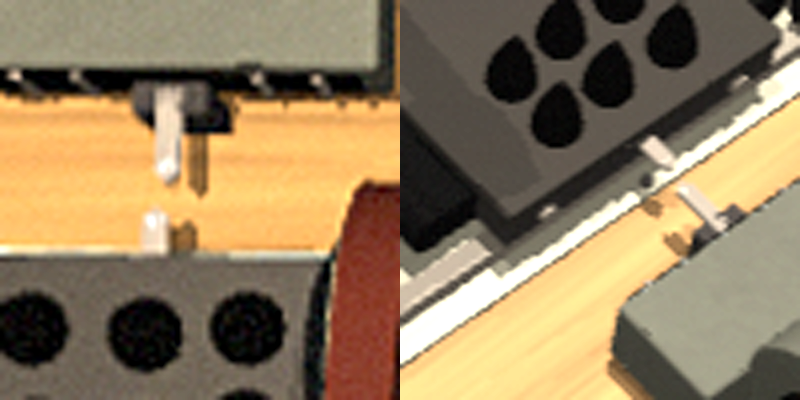

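Cones upright; the carriage pointer, at top (228.9,204), is about 6 mm past the blower's at (231.7,199) and creeping under 3 mm/s. I check once more that it is stopping.

```bash
python3 -m jog '{"linear":[[0,0,0],[0,0,0],[0,0,0],[0,0,0],[0,0,0],[0,0,0],[0,0,0],[0,0,0],[0,0,0],[0,0,0],[0,0,0],[0,0,0]],"twist":[[0,0,0],[0,0,0],[0,0,0],[0,0,0],[0,0,0],[0,0,0],[0,0,0],[0,0,0],[0,0,0],[0,0,0],[0,0,0],[0,0,0]],"fingers":[0,0,0,0,0,0,0,0,0,0,0,0]}'
python3 -c "
from h import *
edge()"
```

```text
t: 31.5
tool_pos: [0.5256, 0.0402, 0.1188]
tool_rot: [-2.254, -2.184, -0.002]
contact_force: [0.5, 1.0, 0.6]
opening: 0.0004
t 31.5 front edge 0.4826 [(np.float64(0.116), np.float64(0.143), np.float64(0.13)), (np.float64(0.146), np.float64(0.482), np.float64(0.314)), (np.float64(0.501), np.float64(0.552), np.float64(0.527))]
```

```bash
python3 -m jog '{"linear":[[0,0,0],[0,0,0],[0,0,0],[0,0,0],[0,0,0],[0,0,0],[0,0,0],[0,0,0],[0,0,0],[0,0,0],[0,0,0],[0,0,0]],"twist":[[0,0,0],[0,0,0],[0,0,0],[0,0,0],[0,0,0],[0,0,0],[0,0,0],[0,0,0],[0,0,0],[0,0,0],[0,0,0],[0,0,0]],"fingers":[0,0,0,0,0,0,0,0,0,0,0,0]}'
python3 -c "
from h import *
edge()
print(ctrl.finish_job())"
```

```text
t: 32.75
tool_pos: [0.5255, 0.0402, 0.1188]
tool_rot: [-2.254, -2.184, -0.002]
contact_force: [-0.7, -0.9, 0.1]
opening: -0.0001
t 32.75 front edge 0.4836 [(np.float64(0.116), np.float64(0.143), np.float64(0.13)), (np.float64(0.146), np.float64(0.483), np.float64(0.315)), (np.float64(0.501), np.float64(0.552), np.float64(0.527))]
the job is handed in; nothing more can be done
None
```

I pushed the carriage along the track by its rear buffer and caught it at the front. After two slow corrective nudges, one from each end, it stood by itself near the blower's pointer. I handed the job in at about 32.8 s of the 43 s allowed.

**Last checks:**
- **Position:** the carriage pointer was about 9 mm past the blower's. That comes from a direct pointer comparison at t = 30.2 s (+6 mm) plus the board-edge drift since, good to about 2–3 mm; the tolerance is 15 mm.
- **Speed:** it was still creeping at about 1 mm/s and slowing (limit 8 mm/s). So I saw it dying out, not at a measured zero.
- **Hand off:** the hand had been clear of the carriage for more than 6 s.
- **Cones:** all looked upright in the last crop, which cut off part of one. I did not photograph the bystanders again, but nothing passed near them.

**What disagreed:**
- **First push missed:** the hand passed over the buffer because the fingertips were roughly 25 mm higher than the reported TCP height. I worked with lower reported heights after that.
- **Overshoots on the way:** the catch left the carriage about 13 mm too far. My nudge back then took it to about 22 mm short, so it needed the second nudge.

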